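# Roll the inspection torch onto the blue line and take the picture

### The job

With the fingertips, roll the black torch sideways across the white sorting pad until it lies at rest along the middle of the blue line, pointing at the ring, and let go of it; then press the green button right down to take the picture and let it come up again. Do not lift the torch, do not press the button before the torch lies on the line, and leave the ring stand, the stone tin and the black loupe where they are.

Things in the scene. Friction and masses are not known exactly. Their poses are not given: they have to be found in the camera images.
- torch: Black torch lying 6 to 9 cm to one side of the line, parallel within 3 degrees. Barrel 30 mm in diameter, 100 mm long, then a 22 mm silver nose. About 0.14 kg. Stroke its very top (it goes half as far as the finger, without slip) or push its flank no higher than its axis; in between, it wedges. It soon stops. Origin on its axis, mid-barrel, 15 mm above the pad; x along the axis to the nose.
- line: Straight blue line on the flat white pad, 6 mm wide, 220 mm long. Origin at its middle, on the pad's upper face, 4 mm above the table; x along the line to the ring stand, y across it (left when looking along x), z up. The torch's middle starts 10 to 50 mm short of the line's middle along x; a straight roll keeps it there.
- release_top (a point): Centre of the top face of the green push button: 36 mm in diameter, in a round black housing 52 mm in diameter and 12 mm high, fixed on the table to the left or right of the pad. This point is 22 mm above the table when the button is up; it is pressed straight down.
- release (a joint): Travel of the green button in m: 0 up, 0.006 fully down (about 5 N); a spring brings it up again.
- ring_stand: Small beige cone, 58 mm high on a foot 44 mm in diameter, with a ring on it, standing loose on the pad beyond the far end of the line, 135 mm from the line's middle along the line's x. Origin at the centre of its underside. Not to be disturbed.
- stone_tin: Open round grey tin of stones, 44 mm in diameter and 22 mm high, standing loose on the pad on the other side of the line from the torch, its middle 6 to 9 cm from the line. Origin at the centre of its underside. Not to be disturbed.
- loupe: Black loupe, 38 mm in diameter and 40 mm high, standing loose on the table on the other side of the pad from the green button. Origin at the centre of its underside. Not to be disturbed.
Mind the look-alikes: they are no part of the job. Leave any red look-alike of the part that bears release_top alone.

How it is judged (in metres and radians):
On the way, in this order (a step that is already met when the one before it is completed fails the run):
1. the torch has rolled by more than 1 rad about its axis (angle between torch's own z axis and vertical above 1 rad), for 0.02 s.
2. the torch lies at rest along the blue line, with no finger on it (y of torch in the frame of line between -0.008 and 0.008 m and x of torch in the frame of line between -0.08 and 0.03 m and angle between the x axis of torch and the x axis of line, either way round below 0.14 rad and z of torch in the frame of line below 0.02 m and linear speed of torch below 0.01 m/s and angular speed of torch below 0.5 rad/s and contact force between each of the arm, the fingers and torch below 0.05 N), for 0.3 s.
3. the green button is pressed down by more than 4.5 mm (value of joint release above 0.0045 m), for 0.02 s.
At the end, for the whole second after the job is handed in: Torch at rest along the blue line: barrel middle within 8 mm of the line sideways and 80 mm short to 30 mm beyond its middle, axis within 0.14 rad; button up again (within 1.5 mm); ring stand, tin and loupe within 12 mm of their start (y of torch in the frame of line between -0.008 and 0.008 m and x of torch in the frame of line between -0.08 and 0.03 m and angle between the x axis of torch and the x axis of line, either way round below 0.14 rad and z of torch in the frame of line below 0.02 m and linear speed of torch below 0.01 m/s and angular speed of torch below 0.5 rad/s and value of joint release below 0.0015 m and distance of each of ring_stand, stone_tin, loupe from where it was at the start of the episode below 0.012 m); the robot touches nothing.
It fails at once if the torch is lifted: its axis more than 22 mm above the pad (7 mm above its rolling height) (z of torch in the frame of line above 0.022 m).
It fails at once if the button is pressed by more than 2.5 mm while the torch is not on the line (value of joint release above 0.0025 m and not (y of torch in the frame of line between -0.008 and 0.008 m and x of torch in the frame of line between -0.08 and 0.03 m and angle between the x axis of torch and the x axis of line, either way round below 0.14 rad and z of torch in the frame of line below 0.02 m)).
It fails at once if the ring stand, the stone tin or the loupe is moved by more than 12 mm (distance of any of ring_stand, stone_tin, loupe from where it was at the start of the episode above 0.012 m).
It also fails if it takes over 67 s, if anything falls off the work surface, if the arm or the gripper's body presses on something with over 40 N, if the wrist force passes 120 N, or if a joint passes its speed limit or range.

### The arm

A 6-joint arm with a two-finger parallel gripper is mounted at the origin on the work surface. World frame = base frame: x ahead of the robot, y to its left, z up, the work surface at z = 0. Lengths are in mm, angles in rad, forces in N, time in s.
With the tool pointing down it reaches from about 275 to 725 mm from the base axis. Payload 5.6 kg.
Tool frame: the origin (TCP) lies midway between the tips of the shut fingers; the grasp point (between the pads) lies 19 mm behind it; z points along the fingers, y is the line along which they close (so a half turn about z gives the same grasp; the last joint's range is limited). The gripper opens to 85 mm and grips with 20 to 120 N. Pads are 22 mm wide; open, the fingers measure 114 mm over their backs; the gripper's body (76 mm by 85 mm) begins 54 mm behind the grasp point. The pads swing forward as they close: fully open they stand 13 mm farther back than shut.
Start: joints at [-1.025, 0.255, 0.108, 0, -1.424, -0.285], TCP at [141.84, -531.389, 191.583] pointing down, gripper open.
Joint ranges: [-2.95, 2.95], [-1.21, 1.97], [-1.09, 1.5], [-2.87, 1.71], [-2.94, -0.07], [-3.05, 3.05]. Speed limits (rad/s): [2.57, 2.57, 3.14, 3.14, 3.14, 3.14].

### API

Orientations are given as [roll, pitch, yaw] about the fixed x, y, z axes, in that order (R = Rz(yaw) Ry(pitch) Rx(roll)).
In Python, from cell import r gives the robot as it stands.
- The arm moves only by the shell command python3 -m creep 'ROWS' [OPENING]. ROWS is JSON, one flat list of numbers, 6 for each row, row after row: the shift along the tool's x, y, z each as a share of 100 mm, from -1 to 1, then the turn, a rotation vector about the tool's x, y, z each as a share of pi rad, from -1 to 1. In form: [dx, dy, dz, rx, ry, rz, dx, dy, dz, rx, ry, rz, ...]. A call has exactly 5 rows; each row is the pose to reach, as a shift and turn from the pose commanded when the call began, along the tool's axes at that moment, turning the shorter way round; what a row does not reach only later rows make up. A row lasts 1/10 s, in which the tool goes at most 50 mm and 8.59 degrees, less where a joint would pass 70% of its speed; a pose out of reach is approached as far as the arm can. A call with a number of a shift or a turn outside -1 to 1 is refused whole. A call with a gripper value outside its range is refused whole. OPENING is the opening, from 0 (shut) to 1 (fully open), set as the call begins (- or left out, the last holds). The fingers move at their own pace and stop on an object; the grip force is fixed at half the most. Time passes only in rows, so rows that repeat a pose let the fingers close, or fill a call up. It gives the time, the measured TCP pose, the force, the opening and the grip force at its end, in the units of the state.
- r.get_obs(): the state, without advancing time (a new reading comes with each control period).
- r.read_camera(name): name is "side" or "top"; returns a dict with "pixels" (420x560x3 uint8, red, green, blue), "fx", "fy", "cx", "cy" (pixels), "extrinsics" (4x4, takes a point from camera to world coordinates). Camera axes: x right, y down, z forward; pixel columns grow to the right and rows downward; lengths in mm; the calibration is good to about 2 mm. A picture is of the moment at which its call begins. There is no depth.
- r.sign_off(): hands the job in; it is judged then, once.
Trained networks look in a picture, given as the dict that the camera call returned (one of the last four; its "shot" number tells which), for a name from the list of things; names that differ only in an ending like _2 or _b are one class to them, and where a whole thing is asked for, a point or a joint stands for the part that bears it (a point fixed in the world has none). Each returns a list of dicts, best first, with "confidence" (0 to 1); they miss things now and then, are a little off and sometimes report something else, mostly with a low value. They report only what shows in the picture. A call takes as long as a camera call. They do not tell look-alikes from the thing itself.
- r.search_frame(thing, picture): "centre" ([x, y, z] in mm, in world coordinates, good to about 4 mm: the middle of the surface that is visible of it).
- r.outline_of(thing, picture): "region" (420x560 bool, what is visible of it).
- r.landmark_of(thing, picture): "centre" ([x, y, z] in mm, in world coordinates, good to about 4 mm: a listed point, or the origin of a listed thing).
The state is a dict: "time": time; "joint_pos": joint angles; "qd": joint speeds; "joint_torque": joint torques, N m; "position": TCP position; "tcp_rot": TCP orientation; "force": force on the tool from outside, world axes, zero at the start; "ft_torque": the same for the moment, N m; "width": finger opening in mm; "finger_force": force on a finger pad.
Only numpy, scipy, OpenCV 4.12 (cv2) and the standard library are available. Lean on these libraries where they do the work, as an engineer would, in place of code of your own. Each camera call takes 0.05 s, during which the arm holds its last target. There are 200 camera calls.

## Working session

There is one attempt and no reset: what is moved stays moved. The work goes in short steps, Python scripts to look and compute and a shell command to move; the robot and the scene stay as the last step left them, time stands still between calls to the robot, and variables do not carry over. Pictures are saved under pics/ and viewed, at most 10 in all, crops included, and the job is handed in when it is done.

```bash
mkdir -p pics
cat > h.py <<'E'
import numpy as np, cv2
from cell import r
def pix2plane(p,u,v,z):
    E=np.array(p["extrinsics"]); d=E[:3,:3]@np.array([(u-p["cx"])/p["fx"],(v-p["cy"])/p["fy"],1]); o=E[:3,3]
    return o+d*(z-o[2])/d[2]
def save(p,n): cv2.imwrite(n,np.array(p["pixels"])[:,:,::-1])
E
python3 - <<'E'
from h import *
o=r.get_obs(); print(o["time"],o["position"],o["tcp_rot"],o["width"])
a=r.read_camera("top"); b=r.read_camera("side"); save(a,"pics/t0.png"); save(b,"pics/s0.png")
for n,p in(("top",a),("side",b)):
    print(n,np.round(np.array(p["extrinsics"]),2).tolist(),p["fx"])
    for t in["torch","line","release_top","ring_stand","stone_tin","loupe"]:
        for f in (r.landmark_of,):
            print(t,[(np.round(q["centre"],0).tolist(),round(q["confidence"],2)) for q in f(t,p)[:3]])
E
```

```text
0.0 [ 141.72867468 -530.84293483  190.70104893] [ 3.13969684e+00 -9.34650429e-05 -2.88083165e+00] 85.5100011602426
top [[-0.01, -0.97, 0.23, 285.71], [-1.0, 0.01, -0.0, -1.97], [-0.0, -0.23, -0.97, 1189.66], [0.0, 0.0, 0.0, 1.0]] 483.3176475937536
torch [([505.0, -54.0, 19.0], 0.94), ([678.0, -8.0, 8.0], 0.48)]
line [([545.0, 11.0, 10.0], 0.45)]
release_top [([385.0, 312.0, 22.0], 0.67), ([483.0, 304.0, 17.0], 0.54)]
ring_stand [([678.0, -10.0, 6.0], 0.68)]
stone_tin [([523.0, 111.0, 2.0], 0.79)]
loupe [([535.0, -312.0, 1.0], 0.65)]
side [[-0.71, -0.54, 0.46, 178.75], [-0.71, 0.52, -0.47, 350.56], [0.02, -0.66, -0.75, 619.31], [0.0, 0.0, 0.0, 1.0]] 403.0899431387385
torch [([504.0, -55.0, 16.0], 0.87)]
line [([548.0, 14.0, 7.0], 0.51)]
release_top [([476.0, 310.0, 25.0], 0.82), ([382.0, 315.0, 23.0], 0.6)]
ring_stand [([678.0, -14.0, 2.0], 0.75)]
stone_tin [([525.0, 108.0, 5.0], 0.77)]
loupe [([536.0, -311.0, -2.0], 0.78)]
```

Run:
```python
from h import *
a=r.read_camera("top"); im=np.array(a["pixels"]).astype(int); 
R,G,B=im[...,0],im[...,1],im[...,2]
m=(B>R+40)&(B>G+20); 
n,l,s,c=cv2.connectedComponentsWithStats(m.astype(np.uint8)); print(s[1:][s[1:,4]>20],c[1:][s[1:,4]>20])
k=1+np.argmax(s[1:,4]); v,u=np.nonzero(l==k)
P=np.array([pix2plane(a,x,y,4)[:2] for x,y in zip(u,v)]); (w,h,an)=cv2.minAreaRect(P.astype(np.float32))
print("line",w,h,an); _,_,V=np.linalg.svd(P-P.mean(0)); print(P.mean(0),np.degrees(np.arctan2(*V[0][::-1])))
g=r.outline_of("torch",a)[0]["region"]; v,u=np.nonzero(g)
P=np.array([pix2plane(a,x,y,19)[:2] for x,y in zip(u,v)]); _,_,V=np.linalg.svd(P-P.mean(0))
t=(P-P.mean(0))@V[0]; print("torch",P.mean(0),np.degrees(np.arctan2(*V[0][::-1])),t.min(),t.max(),cv2.minAreaRect(P.astype(np.float32)))
for q in ((G>R+40)&(G>B+30),(R>G+60)&(R>B+60)):
    n,l,s,c=cv2.connectedComponentsWithStats(q.astype(np.uint8))
    for i in range(1,n):
        if s[i,4]>30: print(s[i],pix2plane(a,*c[i],22))
```

```text
[[ 30 169  52  29 120]
 [271 170  17  83 143]] [[ 55.33333333 183.2       ]
 [278.40559441 211.90909091]]
line (543.9268188476562, 12.176250457763672) (4.527654647827148, 214.2012939453125) 78.96360778808594
[540.01603798  12.88866698] 168.99524143611305
torch [508.3711228  -59.13345448] 168.67404896042618 -65.91903415687524 59.20536974701675 ((511.6607666015625, -59.89470291137695), (34.99557876586914, 125.10210418701172), 79.6325454711914)
[153 229  14  14 149] [478.85821705 303.74009982  22.        ]
[145 267  21  20 323] [380.67614974 309.8655984   22.        ]
```

View pics/t0.png

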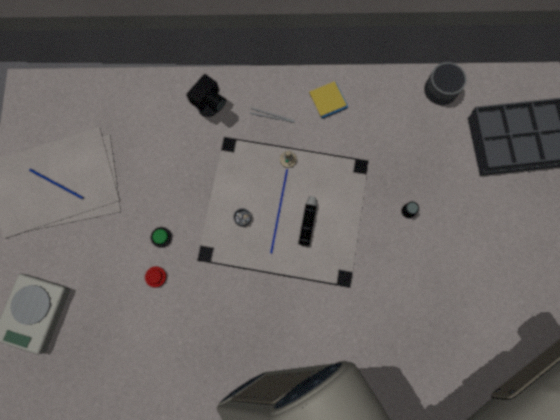

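View pics/s0.png

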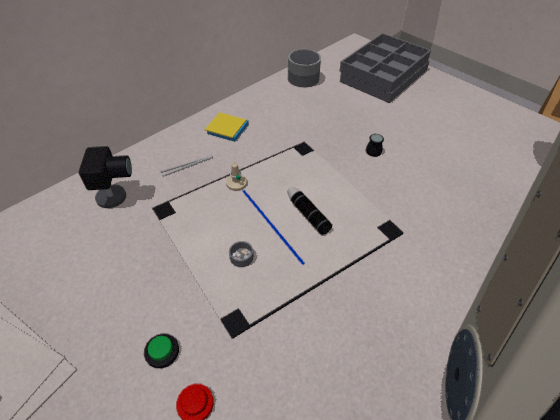

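The top view shows the line from (271,252) to (288,169), the ring stand at (289,158), the torch at (308,222), the tin at (243,217), the green button at (160,237) and the red look-alike at (155,277). The side view agrees. I'll push the torch's flank with both fingers spread along its axis.

```bash
A='[-0.2,0.15,0,0,0,0,-0.4,0.3,0,0,0,0,-0.6,0.44,0,0,0,0,-0.8,0.59,0,0,0,0,-1,0.73,0,0,0,0]'; : ; 
python3 -m creep '[-0.2,0.15,0,0,0,0,-0.4,0.3,0,0,0,0,-0.6,0.44,0,0,0,0,-0.8,0.59,0,0,0,0,-1,0.73,0,0,0,0]' 0.65
python3 -m creep '[-0.2,0.15,0,0,0,0,-0.4,0.3,0,0,0,0,-0.6,0.44,0,0,0,0,-0.8,0.59,0,0,0,0,-1,0.73,0,0,0,0]'
python3 -m creep '[-0.2,0.15,0,0,0,0,-0.4,0.3,0,0,0,0,-0.6,0.44,0,0,0,0,-0.8,0.59,0,0,0,0,-1,0.73,0,0,0,0]'
python3 -m creep '[-0.2,0.15,0,0,0,0,-0.4,0.3,0,0,0,0,-0.6,0.44,0,0,0,0,-0.8,0.59,0,0,0,0,-1,0.73,0,0,0,0]'
python3 -m creep '[0,0,0,0,0,-0.04,0,0,0,0,0,-0.08,0,0,0,0,0,-0.12,0,0,0,0,0,-0.16,0,0,0,0,0,-0.2]'
python3 -m creep '[0,0,0,0,0,-0.04,0,0,0,0,0,-0.08,0,0,0,0,0,-0.12,0,0,0,0,0,-0.156,0,0,0,0,0,-0.156]'
```

```text
time: 1.3
position: [220.1, -434.2, 191.7]
tcp_rot: [-3.141, 0.0, -2.881]
force: [0.2, 0.7, -0.6]
width: 55.4
finger_force: 0.0
time: 1.8
position: [298.0, -337.9, 191.8]
tcp_rot: [-3.141, 0.0, -2.881]
force: [0.0, -0.4, 0.1]
width: 55.4
finger_force: 0.0
time: 2.3
position: [375.8, -241.5, 191.8]
tcp_rot: [-3.141, 0.0, -2.881]
force: [0.5, 0.3, 0.6]
width: 55.2
finger_force: 0.0
time: 2.8
position: [453.6, -145.2, 191.7]
tcp_rot: [-3.141, 0.0, -2.881]
force: [-0.1, -0.4, 0.4]
width: 55.4
finger_force: 0.0
time: 3.3
position: [453.0, -146.1, 191.6]
tcp_rot: [-3.141, 0.0, -2.247]
force: [0.8, 1.1, -0.0]
width: 55.6
finger_force: 0.0
time: 3.8
position: [453.0, -146.1, 191.7]
tcp_rot: [-3.141, 0.0, -1.761]
force: [-0.4, 0.3, 0.7]
width: 55.1
finger_force: 0.0
```

```bash
python3 -m creep '[-0.1,-0.06,0.2,0,0,0,-0.2,-0.12,0.4,0,0,0,-0.3,-0.18,0.6,0,0,0,-0.4,-0.24,0.8,0,0,0,-0.5,-0.3,1,0,0,0]'
python3 -m creep '[0,0,0.2,0,0,0,0,0,0.4,0,0,0,0,0,0.55,0,0,0,0,0,0.65,0,0,0,0,0,0.65,0,0,0]'
cat > look.py <<'E'
from h import *
import sys
O=np.array([543.7,12.5]); th=np.radians(-11); d=np.array([np.cos(th),np.sin(th)]); n=np.array([-d[1],d[0]])
L=lambda p:(np.round([(p[:2]-O)@d,(p[:2]-O)@n],1)).tolist()
o=r.get_obs(); print("tcp",L(np.array(o["position"])),o["position"][2])
for c in("top","side"):
    p=r.read_camera(c); save(p,f"pics/{sys.argv[1]}_{c}.png")
    print(c,[(L(np.array(q["centre"])),round(q["confidence"],2)) for q in r.landmark_of("torch",p)[:2]])
    g=r.outline_of("torch",p)
    if g:
        v,u=np.nonzero(g[0]["region"]); P=np.array([pix2plane(p,x,y,19)[:2] for x,y in zip(u,v)])
        b,s,a=cv2.minAreaRect(P.astype(np.float32)); print(" outline",L(np.array(b)),s,a,g[0]["confidence"])
E
python3 look.py a
```

```text
time: 4.3
position: [492.3, -102.4, 90.9]
tcp_rot: [-3.141, 0.0, -1.766]
force: [-0.3, -0.1, -0.3]
width: 55.4
finger_force: 0.0
time: 4.8
position: [491.1, -102.8, 25.5]
tcp_rot: [3.139, -0.001, -1.764]
force: [-0.2, -0.7, -0.5]
width: 55.3
finger_force: 0.0
tcp [-29.7, -123.2] 25.45078968240008
top [([-22.9, -73.6], 0.59)]
 outline [-43.5, -76.5] (29.52911376953125, 71.85393524169922) 80.33487701416016 0.73
side [([-26.7, -73.3], 0.62)]
 outline [-16.4, -74.4] (35.8609619140625, 135.4999542236328) 80.39109802246094 0.64
```

View pics/a_side.png

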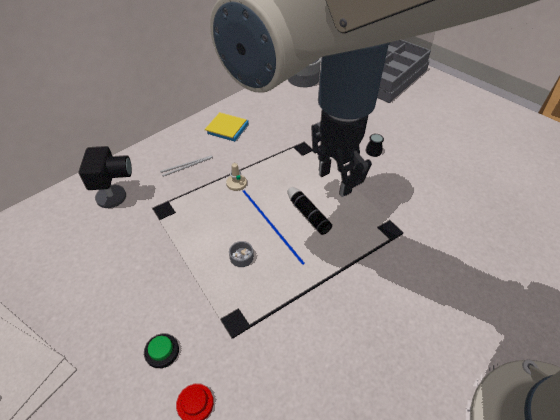

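Fingers stand clear of the torch at about (345,175), on its right side. I'll lower them and push.

```bash
python3 -m creep '[0,0,0.06,0,0,0,0,0,0.12,0,0,0,0,0,0.175,0,0,0,0,0,0.175,0,0,0,0,0,0.175,0,0,0]'
python3 -m creep '[-0.05,0,0,0,0,0,-0.1,0,0,0,0,0,-0.15,0,0,0,0,0,-0.18,0,0,0,0,0,-0.2,0,0,0,0,0]'
python3 -m creep '[-0.03,0,0,0,0,0,-0.06,0,0,0,0,0,-0.1,0,0,0,0,0,-0.13,0,0,0,0,0,-0.16,0,0,0,0,0]'
python3 -m creep '[-0.03,0,0,0,0,0,-0.06,0,0,0,0,0,-0.1,0,0,0,0,0,-0.13,0,0,0,0,0,-0.16,0,0,0,0,0]'
python3 look.py b
```

```text
time: 5.6
position: [491.9, -102.8, 8.9]
tcp_rot: [3.141, -0.0, -1.762]
force: [-0.7, 0.0, -0.1]
width: 55.7
finger_force: 0.0
time: 6.1
position: [495.9, -82.6, 9.1]
tcp_rot: [-3.141, 0.0, -1.762]
force: [0.5, 0.0, -0.0]
width: 55.5
finger_force: 0.0
time: 6.6
position: [498.9, -67.2, 9.1]
tcp_rot: [-3.142, 0.0, -1.762]
force: [-1.3, -0.3, 0.0]
width: 55.6
finger_force: 0.0
time: 7.1
position: [501.9, -51.4, 9.1]
tcp_rot: [3.142, -0.0, -1.762]
force: [-0.5, -0.4, -0.0]
width: 55.3
finger_force: 0.0
tcp [-28.8, -70.7] 9.06977764110302
top []
side [([-26.9, -72.6], 0.81)]
 outline [-15.9, -74.4] (33.35181427001953, 134.8255157470703) 78.22510528564453 0.92
```

View pics/b_side.png

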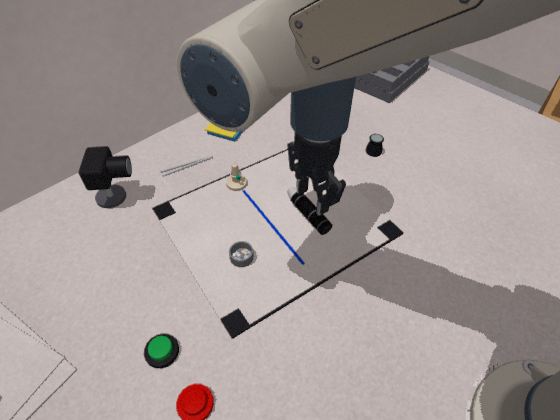

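The torch (312,212) hasn't moved although the fingers overlap it in the view. I'll zoom in.

Run:
```python
import cv2,numpy as np
a=cv2.imread("pics/b_side.png")[120:250,240:400];b=cv2.imread("pics/b_top.png")[150:280,250:410]
cv2.imwrite("pics/crop1.png",np.hstack([cv2.resize(x,(400,325),interpolation=cv2.INTER_CUBIC) for x in (cv2.convertScaleAbs(a,alpha=1.8,beta=20),cv2.convertScaleAbs(b,alpha=1.8,beta=20))]))
```

```text
(no output)
```

View pics/crop1.png

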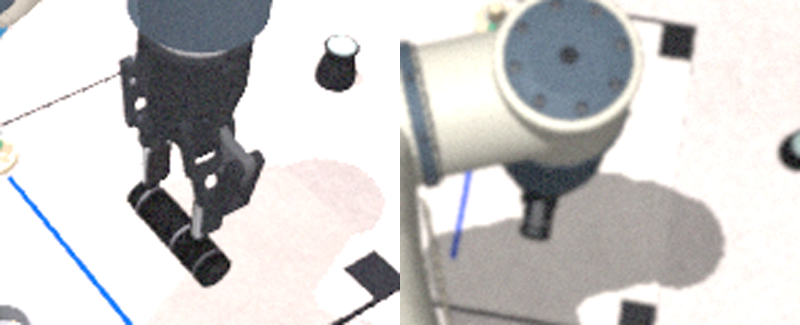

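Run:
```python
from h import *
p=r.read_camera("side"); E=np.linalg.inv(np.array(p["extrinsics"]))
O=np.array([543.7,12.5]); th=np.radians(-11); d=np.array([np.cos(th),np.sin(th)]); n=np.array([-d[1],d[0]])
def pr(x,y,z):
    w=np.r_[O+x*d+y*n,z,1]; c=E@w; return np.round([p["fx"]*c[0]/c[2]+p["cx"],p["fy"]*c[1]/c[2]+p["cy"]]).astype(int).tolist()
print("line",pr(110,0,4),pr(-110,0,4),"ring",pr(135,0,4))
for z in(9,20,34): print("tips",z,pr(-29-28,-70,z),pr(-29+28,-70,z))
for y in(-73,-60,-45): print("torch",y,pr(-27-50,y,19),pr(-27+50,y,19),pr(-27+72,y,19))
o=r.get_obs(); print(o["force"],o["position"])
```

```text
line [244, 190] [304, 264] ring [238, 183]
tips 9 [318, 226] [301, 208]
tips 20 [318, 223] [302, 205]
tips 34 [319, 218] [302, 200]
torch -73 [326, 229] [296, 197] [290, 190]
torch -60 [321, 232] [291, 199] [285, 193]
torch -45 [314, 236] [284, 202] [278, 196]
[-0.22934209  0.40863512  0.20336094] [501.83502761 -51.8089709    9.07125619]
```

Run:
```python
from h import *
p=r.read_camera("side"); E=np.linalg.inv(np.array(p["extrinsics"]))
O=np.array([543.7,12.5]); th=np.radians(-11); d=np.array([np.cos(th),np.sin(th)]); n=np.array([-d[1],d[0]])
def pr(x,y,z):
    w=np.r_[O+x*d+y*n,z,1]; c=E@w; return np.round([p["fx"]*c[0]/c[2]+p["cx"],p["fy"]*c[1]/c[2]+p["cy"]]).astype(int).tolist()
for z in(25,32,40,50): print("tips a",z,pr(-29-28,-123,z),pr(-29+28,-123,z))
q=[cv2.resize(cv2.convertScaleAbs(cv2.imread(f"pics/{k}_side.png")[130:250,270:390],alpha=2.5,beta=30),(400,400),interpolation=cv2.INTER_CUBIC) for k in "ab"]
cv2.imwrite("pics/crop2.png",np.hstack(q))
```

```text
tips a 25 [340, 210] [323, 192]
tips a 32 [341, 207] [323, 190]
tips a 40 [341, 205] [324, 187]
tips a 50 [342, 201] [324, 184]
```

View pics/crop2.png

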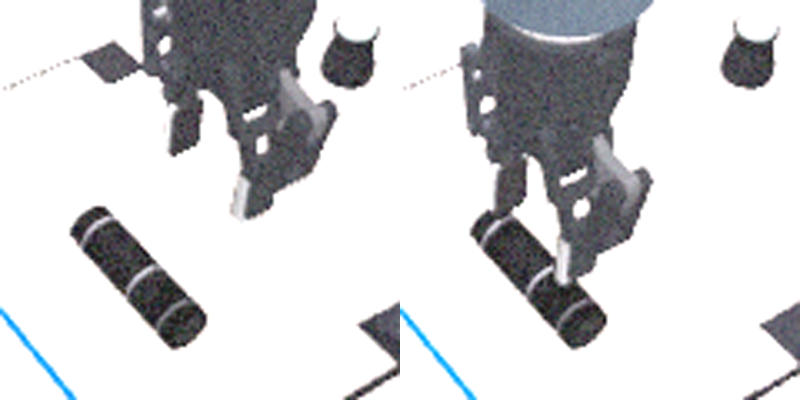

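Fingertips stand about 30 mm higher than the TCP suggests at this opening: they hover above the torch, which hasn't moved. I'll lift, back off and close the fingers nearly shut.

```bash
python3 -m creep '[0,0,-0.1,0,0,0,0,0,-0.2,0,0,0,0.15,0,-0.2,0,0,0,0.35,0,-0.2,0,0,0,0.5,0,-0.2,0,0,0]'
python3 -m creep '[0,0,0,0,0,0,0,0,0,0,0,0,0,0,0,0,0,0,0,0,0,0,0,0,0,0,0,0,0,0]' 0.15
python3 look.py c
python3 - <<'E'
from h import *
p=r.read_camera("side"); E=np.linalg.inv(np.array(p["extrinsics"])); o=r.get_obs()
for z in (0,10,20,30):
    c=E@np.r_[o["position"]+[0,0,z],1]; print(z,(p["fx"]*c[0]/c[2]+p["cx"]-270)*400/120,(p["fy"]*c[1]/c[2]+p["cy"]-130)*400/120)
q=[cv2.resize(cv2.convertScaleAbs(cv2.imread(f"pics/c_{k}.png")[w[0]:w[0]+120,w[1]:w[1]+120],alpha=2.5,beta=30),(400,400),interpolation=cv2.INTER_CUBIC) for k,w in (("side",(130,270)),("top",(150,270)))]
cv2.imwrite("pics/crop3.png",np.hstack(q))
E
```

```text
time: 8.0
position: [492.1, -102.1, 29.5]
tcp_rot: [-3.141, 0.0, -1.763]
force: [0.1, 1.0, -0.7]
width: 55.6
finger_force: 0.0
time: 8.5
position: [492.5, -100.4, 29.1]
tcp_rot: [-3.142, 0.0, -1.762]
force: [-1.1, 0.2, -0.7]
width: 12.6
finger_force: 0.0
tcp [-28.7, -120.6] 29.07198581832153
top [([-23.8, -71.8], 0.9)]
 outline [-41.9, -75.7] (28.250259399414062, 71.75192260742188) 77.81139373779297 0.72
side [([-27.3, -75.4], 0.66)]
 outline [-16.4, -74.5] (33.66064453125, 133.25482177734375) 78.39385986328125 0.92
0 202.40496590838043 232.60052415767242
10 204.08661462348448 221.18157701041395
20 205.8003974825082 209.54442847082834
30 207.54724443374604 197.68276388453623
```

View pics/crop3.png

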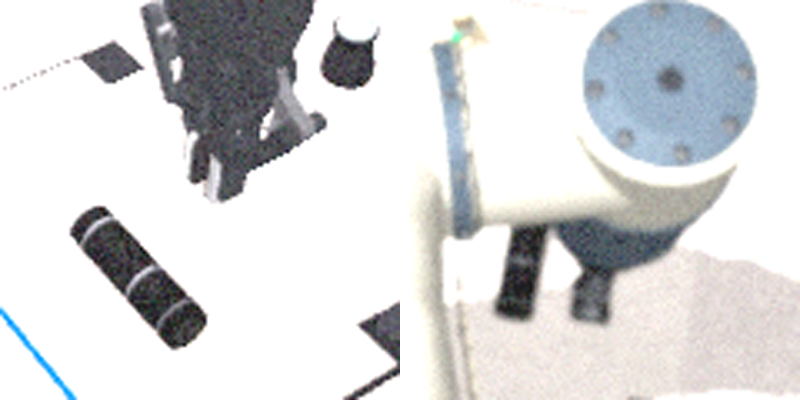

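Near shut, the tips are still seen about 35 mm above the reported TCP height (crop 208,191 versus 202,233 predicted). I'll probe down gently on the bare pad.

```bash
python3 -m creep '[0,0,0.05,0,0,0,0,0,0.1,0,0,0,0,0,0.15,0,0,0,0,0,0.18,0,0,0,0,0,0.18,0,0,0]'
python3 -m creep '[0,0,0.01,0,0,0,0,0,0.02,0,0,0,0,0,0.03,0,0,0,0,0,0.04,0,0,0,0,0,0.04,0,0,0]'
python3 look.py d
python3 - <<'E'
from h import *
p=r.read_camera("side"); E=np.linalg.inv(np.array(p["extrinsics"])); o=r.get_obs()
for z in (0,10,20,30):
    c=E@np.r_[o["position"]+[0,0,z],1]; print(z,(p["fx"]*c[0]/c[2]+p["cx"]-270)*400/120,(p["fy"]*c[1]/c[2]+p["cy"]-130)*400/120)
q=[cv2.resize(cv2.convertScaleAbs(cv2.imread(f"pics/d_{k}.png")[w[0]:w[0]+120,w[1]:w[1]+120],alpha=2.5,beta=30),(400,400),interpolation=cv2.INTER_CUBIC) for k,w in (("side",(130,270)),("top",(150,270)))]
cv2.imwrite("pics/crop4.png",np.hstack(q))
E
```

```text
time: 9.35
position: [491.9, -100.8, 10.4]
tcp_rot: [3.14, -0.0, -1.763]
force: [0.1, -0.7, -0.2]
width: 13.1
finger_force: 0.0
time: 9.85
position: [492.3, -100.8, 7.0]
tcp_rot: [3.141, -0.0, -1.762]
force: [-0.2, 0.3, -0.4]
width: 12.6
finger_force: 0.0
tcp [-28.8, -121.0] 7.008791748258123
top [([-25.3, -70.5], 0.82)]
 outline [-44.2, -76.3] (33.40969467163086, 68.81726837158203) 79.28794860839844 0.55
side [([-23.0, -71.3], 0.93)]
 outline [-15.4, -74.5] (33.55874252319336, 133.8133544921875) 78.22023010253906 0.68
0 198.84236433516398 256.87907245928653
10 200.45668789460763 245.91809470908592
20 202.10122408823923 234.7519783984214
30 203.7768290879785 223.37491026804258
```

View pics/crop4.png

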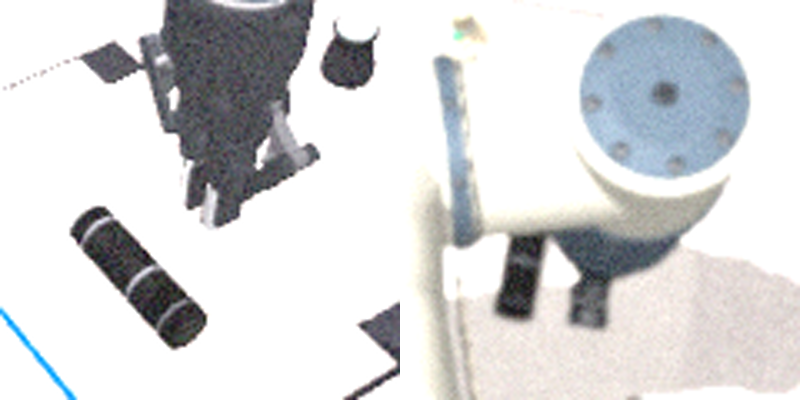

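```bash
python3 -m creep '[0,0,0.01,0,0,0,0,0,0.02,0,0,0,0,0,0.03,0,0,0,0,0,0.04,0,0,0,0,0,0.05,0,0,0]'
python3 -m creep '[0,0,0.01,0,0,0,0,0,0.02,0,0,0,0,0,0.03,0,0,0,0,0,0.03,0,0,0,0,0,0.03,0,0,0]'
```

```text
time: 10.7
position: [492.3, -100.8, 2.0]
tcp_rot: [3.142, -0.0, -1.762]
force: [-0.4, 1.3, -0.2]
width: 12.5
finger_force: 0.0
time: 11.2
position: [492.4, -100.8, -0.9]
tcp_rot: [3.142, -0.0, -1.762]
force: [0.6, 1.4, -0.3]
width: 12.7
finger_force: 0.0
```

No contact at −0.9 mm, so the offset is real. I'll open again and go on probing.

```bash
python3 -m creep '[0,0,0.02,0,0,0,0,0,0.04,0,0,0,0,0,0.06,0,0,0,0,0,0.08,0,0,0,0,0,0.1,0,0,0]' 0.65
python3 -m creep '[0,0,0.01,0,0,0,0,0,0.02,0,0,0,0,0,0.03,0,0,0,0,0,0.04,0,0,0,0,0,0.05,0,0,0]'
python3 -m creep '[0,0,0.01,0,0,0,0,0,0.02,0,0,0,0,0,0.03,0,0,0,0,0,0.04,0,0,0,0,0,0.05,0,0,0]'
```

```text
time: 11.7
position: [492.3, -100.8, -11.1]
tcp_rot: [3.141, -0.0, -1.762]
force: [0.2, -1.3, -1.2]
width: 55.8
finger_force: 0.0
time: 12.2
position: [492.4, -100.8, -16.0]
tcp_rot: [-3.142, 0.0, -1.762]
force: [-0.3, -0.6, -0.6]
width: 55.3
finger_force: 0.0
time: 12.7
position: [492.4, -100.8, -21.0]
tcp_rot: [-3.142, 0.0, -1.762]
force: [0.6, -0.1, 0.6]
width: 55.4
finger_force: 0.0
```

```bash
python3 -m creep '[0,0,0.01,0,0,0,0,0,0.02,0,0,0,0,0,0.03,0,0,0,0,0,0.03,0,0,0,0,0,0.03,0,0,0]'
python3 look.py e
python3 - <<'E'
import cv2,numpy as np
q=cv2.resize(cv2.convertScaleAbs(cv2.imread("pics/e_side.png")[160:250,280:370],alpha=2.5,beta=0),(540,540),interpolation=cv2.INTER_CUBIC)
cv2.imwrite("pics/crop5.png",q)
E
```

```text
time: 13.2
position: [492.4, -100.8, -23.9]
tcp_rot: [-3.142, -0.0, -1.762]
force: [-0.5, 0.3, -0.1]
width: 55.5
finger_force: 0.0
tcp [-28.8, -121.0] -23.91782920697487
top [([-24.9, -70.4], 0.8)]
side [([-26.1, -74.3], 0.91), ([5.8, -0.6], 0.61)]
 outline [-16.9, -74.6] (34.07933807373047, 134.74301147460938) 77.61074829101562 0.59
```

View pics/crop5.png

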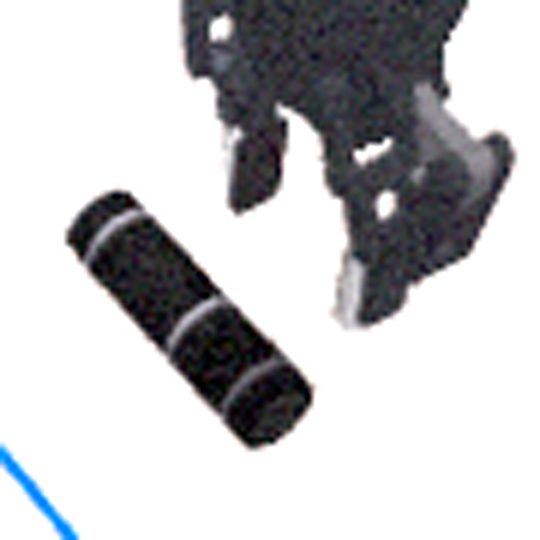

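Tips are now at about (339,214) and (320,195), roughly z = 15 mm. I'll go 6 mm lower and then push.

```bash
python3 -m creep '[0,0,0.01,0,0,0,0,0,0.02,0,0,0,0,0,0.03,0,0,0,0,0,0.03,0,0,0,0,0,0.03,0,0,0]'
python3 -m creep '[0,0,0.01,0,0,0,0,0,0.02,0,0,0,0,0,0.03,0,0,0,0,0,0.03,0,0,0,0,0,0.03,0,0,0]'
```

```text
time: 14.0
position: [492.3, -100.8, -27.0]
tcp_rot: [3.141, -0.0, -1.762]
force: [-0.2, -0.4, -0.0]
width: 55.5
finger_force: 0.0
time: 14.5
position: [492.4, -100.8, -30.0]
tcp_rot: [3.142, -0.0, -1.762]
force: [0.4, 0.1, 0.2]
width: 55.2
finger_force: 0.0
```

```bash
python3 -m creep '[-0.04,0,0,0,0,0,-0.08,0,0,0,0,0,-0.12,0,0,0,0,0,-0.15,0,0,0,0,0,-0.18,0,0,0,0,0]'
python3 -m creep '[-0.02,0,0,0,0,0,-0.05,0,0,0,0,0,-0.08,0,0,0,0,0,-0.11,0,0,0,0,0,-0.14,0,0,0,0,0]'
python3 -m creep '[-0.03,0,0,0,0,0,-0.06,0,0,0,0,0,-0.09,0,0,0,0,0,-0.11,0,0,0,0,0,-0.12,0,0,0,0,0]'
python3 look.py f
```

```text
time: 15.0
position: [495.9, -82.7, -29.9]
tcp_rot: [3.142, 0.0, -1.762]
force: [1.0, -0.8, 0.6]
width: 55.4
finger_force: 0.0
time: 15.5
position: [498.5, -69.2, -29.9]
tcp_rot: [-3.142, -0.0, -1.762]
force: [0.3, -0.2, 0.3]
width: 55.9
finger_force: 0.1
time: 16.0
position: [500.8, -57.4, -29.9]
tcp_rot: [3.142, -0.0, -1.762]
force: [0.6, 0.2, 0.1]
width: 55.9
finger_force: 0.0
tcp [-28.8, -76.8] -29.92321840697996
top [([-25.2, -47.9], 0.52)]
 outline [-53.3, -51.0] (29.395381927490234, 52.06294631958008) 88.93163299560547 0.57
side [([-24.5, -50.8], 0.78), ([56.9, -319.7], 0.62)]
 outline [-15.0, -51.0] (35.309505462646484, 136.7024688720703) 77.35790252685547 0.86
```

Torch rolls nicely (y ≈ −50 mm), about 26 mm ahead of the TCP.

```bash
python3 -m creep '[-0.03,0,0,0,0,0,-0.06,0,0,0,0,0,-0.09,0,0,0,0,0,-0.12,0,0,0,0,0,-0.15,0,0,0,0,0]'
python3 -m creep '[-0.03,0,0,0,0,0,-0.06,0,0,0,0,0,-0.09,0,0,0,0,0,-0.12,0,0,0,0,0,-0.15,0,0,0,0,0]'
python3 -m creep '[-0.03,0,0,0,0,0,-0.06,0,0,0,0,0,-0.08,0,0,0,0,0,-0.1,0,0,0,0,0,-0.11,0,0,0,0,0]'
python3 look.py g
```

```text
time: 16.8
position: [503.7, -42.5, -29.9]
tcp_rot: [3.142, 0.0, -1.762]
force: [-0.1, -0.7, 0.5]
width: 55.4
finger_force: 0.1
time: 17.3
position: [506.5, -27.9, -29.9]
tcp_rot: [-3.142, 0.0, -1.762]
force: [0.2, -0.2, -0.4]
width: 55.6
finger_force: 0.1
time: 17.8
position: [508.6, -17.2, -29.9]
tcp_rot: [3.142, 0.0, -1.762]
force: [0.1, -0.7, 0.5]
width: 55.4
finger_force: 0.0
tcp [-28.8, -35.8] -29.936072126574903
top [([-25.4, -9.0], 0.73)]
 outline [-56.0, -11.4] (27.04067611694336, 46.41923141479492) 81.64945983886719 0.69
side [([-26.2, -9.0], 0.89)]
 outline [-15.3, -10.6] (33.3453254699707, 134.7958984375) 77.44297790527344 0.79
```

```bash
python3 -m creep '[-0.02,0,0,0,0,0,-0.04,0,0,0,0,0,-0.06,0,0,0,0,0,-0.08,0,0,0,0,0,-0.095,0,0,0,0,0]'
python3 -m creep '[0,0,0,0,0,0,0.05,0,0,0,0,0,0.12,0,0,0,0,0,0.2,0,0,0,0,0,0.25,0,0,0,0,0]'
python3 -m creep '[0,0,-0.2,0,0,0,0,0,-0.4,0,0,0,0,0,-0.6,0,0,0,0,0,-0.8,0,0,0,0,0,-1,0,0,0]'
python3 look.py h
```

```text
time: 18.6
position: [510.4, -7.8, -29.9]
tcp_rot: [3.142, -0.0, -1.762]
force: [-0.0, -0.3, 0.7]
width: 55.4
finger_force: 0.1
time: 19.1
position: [505.2, -33.5, -30.0]
tcp_rot: [3.141, -0.0, -1.763]
force: [0.5, 1.0, -0.6]
width: 55.8
finger_force: 0.0
time: 19.6
position: [505.3, -33.1, 70.9]
tcp_rot: [3.141, 0.0, -1.763]
force: [0.2, 0.2, -0.6]
width: 55.3
finger_force: 0.0
tcp [-29.0, -52.1] 70.9046248939592
top [([-25.3, 3.7], 0.55)]
 outline [-37.0, -2.3] (29.935592651367188, 83.85491180419922) 78.61839294433594 0.89
side [([-26.3, 2.3], 0.59)]
 outline [-14.0, 0.3] (32.30461502075195, 136.47801208496094) 77.87109375 0.94
```

Torch sits within about 2 mm of the line. I'll move the shut gripper over the button and check both from a clear view.

```bash
python3 -m creep '[-0.16,0.04,-0.05,0,0,0,-0.32,0.09,-0.1,0,0,0,-0.49,0.13,-0.15,0,0,0,-0.65,0.18,-0.2,0,0,0,-0.82,0.22,-0.25,0,0,0]' 0
python3 -m creep '[-0.16,0.04,0,0,0,0,-0.32,0.09,0,0,0,0,-0.49,0.13,0,0,0,0,-0.65,0.18,0,0,0,0,-0.82,0.22,0,0,0,0]'
python3 -m creep '[-0.16,0.04,0,0,0,0,-0.32,0.09,0,0,0,0,-0.49,0.13,0,0,0,0,-0.65,0.18,0,0,0,0,-0.82,0.22,0,0,0,0]'
python3 look.py i
python3 - <<'E'
from h import *
for c in("top","side"):
    a=r.read_camera(c); im=np.array(a["pixels"]).astype(int); R,G,B=im[...,0],im[...,1],im[...,2]
    n,l,s,q=cv2.connectedComponentsWithStats(((G>R+40)&(G>B+30)).astype(np.uint8))
    for i in range(1,n):
        if s[i,4]>30: print(c,s[i],pix2plane(a,*q[i],20)[:2])
E
```

```text
time: 20.4
position: [498.8, 52.5, 94.3]
tcp_rot: [3.14, -0.001, -1.763]
force: [-0.4, 0.0, 0.0]
width: 0.2
finger_force: 0.0
time: 20.9
position: [492.9, 137.1, 94.0]
tcp_rot: [3.14, -0.001, -1.763]
force: [0.2, -0.8, -0.9]
width: -0.1
finger_force: 0.0
time: 21.4
position: [487.4, 222.8, 95.0]
tcp_rot: [3.141, -0.0, -1.762]
force: [0.5, 0.2, 0.2]
width: 0.7
finger_force: 0.0
tcp [-95.4, 195.7] 95.03159687023481
top [([-26.4, 4.2], 0.68)]
 outline [-15.9, -2.4] (30.812692642211914, 126.91865539550781) 78.62364196777344 0.8
side [([-26.0, 1.1], 0.57)]
 outline [-14.5, 0.7] (33.42118835449219, 135.33433532714844) 78.32257080078125 0.92
top [153 229  13  14 146] [479.54917217 305.63073536]
side [148 335  25  25 478] [478.83959493 307.62303102]
```

```bash
python3 -m creep '[-0.16,0.05,0,0,0,0,-0.32,0.09,0,0,0,0,-0.48,0.14,0,0,0,0,-0.65,0.19,0,0,0,0,-0.8,0.235,0,0,0,0]'
python3 -m creep '[0,0,0.2,0,0,0,0,0,0.4,0,0,0,0,0,0.6,0,0,0,0,0,0.8,0,0,0,0,0,0.95,0,0,0]'
python3 -m creep '[0,0,0.01,0,0,0,0,0,0.02,0,0,0,0,0,0.03,0,0,0,0,0,0.04,0,0,0,0,0,0.05,0,0,0]'
python3 -m creep '[0,0,0.01,0,0,0,0,0,0.02,0,0,0,0,0,0.03,0,0,0,0,0,0.04,0,0,0,0,0,0.05,0,0,0]'
```

```text
time: 22.3
position: [479.5, 306.4, 94.9]
tcp_rot: [3.142, -0.0, -1.762]
force: [0.1, -0.1, 0.4]
width: -0.2
finger_force: 0.0
time: 22.8
position: [479.2, 305.1, -1.4]
tcp_rot: [3.141, -0.001, -1.762]
force: [0.1, -0.1, 0.5]
width: 0.3
finger_force: 0.0
time: 23.3
position: [480.1, 304.9, -4.3]
tcp_rot: [-3.141, 0.001, -1.762]
force: [0.8, 0.4, 0.0]
width: 0.4
finger_force: 0.0
time: 23.8
position: [479.8, 304.5, -10.0]
tcp_rot: [3.142, -0.0, -1.762]
force: [0.5, -0.1, 0.3]
width: 0.2
finger_force: 0.0
```

```bash
python3 -m creep '[0,0,0.01,0,0,0,0,0,0.02,0,0,0,0,0,0.02,0,0,0,0,0,0.02,0,0,0,0,0,0.02,0,0,0]'
python3 -m creep '[0,0,0.01,0,0,0,0,0,0.02,0,0,0,0,0,0.02,0,0,0,0,0,0.02,0,0,0,0,0,0.02,0,0,0]'
python3 -m creep '[0,0,0.01,0,0,0,0,0,0.02,0,0,0,0,0,0.02,0,0,0,0,0,0.02,0,0,0,0,0,0.02,0,0,0]'
```

```text
time: 24.3
position: [479.8, 304.5, -11.9]
tcp_rot: [-3.142, -0.0, -1.762]
force: [0.5, -0.2, -0.3]
width: 0.4
finger_force: 0.0
time: 24.8
position: [479.8, 304.5, -13.9]
tcp_rot: [-3.142, -0.0, -1.762]
force: [0.5, 0.5, 0.0]
width: -0.1
finger_force: 0.0
time: 25.3
position: [479.9, 304.6, -15.9]
tcp_rot: [-3.142, 0.0, -1.762]
force: [-0.3, 0.4, -0.3]
width: -0.2
finger_force: 0.0
```

```bash
python3 -m creep '[0,0,0.01,0,0,0,0,0,0.02,0,0,0,0,0,0.02,0,0,0,0,0,0.02,0,0,0,0,0,0.02,0,0,0]'
python3 -m creep '[0,0,0.01,0,0,0,0,0,0.02,0,0,0,0,0,0.02,0,0,0,0,0,0.02,0,0,0,0,0,0.02,0,0,0]'
python3 -m creep '[0,0,0.01,0,0,0,0,0,0.02,0,0,0,0,0,0.02,0,0,0,0,0,0.02,0,0,0,0,0,0.02,0,0,0]'
```

```text
time: 25.8
position: [479.9, 304.6, -17.8]
tcp_rot: [-3.141, 0.0, -1.762]
force: [-1.0, 0.1, 1.4]
width: 0.1
finger_force: 0.7
time: 26.3
position: [479.9, 304.6, -19.8]
tcp_rot: [-3.141, 0.0, -1.762]
force: [-0.7, -0.3, 2.3]
width: 0.1
finger_force: 1.3
time: 26.8
position: [479.9, 304.6, -21.8]
tcp_rot: [-3.141, 0.0, -1.762]
force: [-0.7, -0.4, 3.5]
width: -0.1
finger_force: 1.9
```

```bash
python3 -m creep '[0,0,0.01,0,0,0,0,0,0.01,0,0,0,0,0,0.01,0,0,0,0,0,0.01,0,0,0,0,0,0.01,0,0,0]'
python3 -m creep '[0,0,0.005,0,0,0,0,0,0.01,0,0,0,0,0,0.01,0,0,0,0,0,0.01,0,0,0,0,0,0.01,0,0,0]'
```

```text
time: 27.3
position: [479.9, 304.6, -22.9]
tcp_rot: [-3.142, 0.0, -1.762]
force: [-0.3, -0.8, 5.0]
width: 0.0
finger_force: 2.2
time: 27.8
position: [479.9, 304.6, -23.6]
tcp_rot: [-3.141, 0.0, -1.762]
force: [-1.8, -0.1, 5.8]
width: -0.2
finger_force: 3.2
```

```bash
python3 -m creep '[0,0,0.005,0,0,0,0,0,0.01,0,0,0,0,0,0.01,0,0,0,0,0,0.01,0,0,0,0,0,0.01,0,0,0]'
python3 -m creep '[0,0,-0.05,0,0,0,0,0,-0.15,0,0,0,0,0,-0.35,0,0,0,0,0,-0.6,0,0,0,0,0,-0.9,0,0,0]'
python3 -m creep '[-0.2,0,0,0,0,0,-0.3,0,0,0,0,0,-0.3,0,0,0,0,0,-0.3,0,0,0,0,0,-0.3,0,0,0,0,0]'
python3 look.py j
python3 - <<'E'
from h import *
p=r.read_camera("side")
for t in("ring_stand","stone_tin","loupe","release_top"): print(t,[np.round(q["centre"]).tolist() for q in r.landmark_of(t,p)[:2]])
E
```

```text
time: 28.3
position: [480.0, 304.6, -23.7]
tcp_rot: [-3.141, 0.0, -1.762]
force: [-4.1, -1.7, 13.3]
width: 0.2
finger_force: 6.3
time: 28.8
position: [478.8, 303.7, 64.9]
tcp_rot: [3.139, -0.003, -1.763]
force: [0.0, 0.3, 0.4]
width: 0.3
finger_force: 0.0
time: 29.3
position: [485.0, 333.0, 64.2]
tcp_rot: [3.14, -0.002, -1.763]
force: [-0.2, -0.1, 0.2]
width: -0.3
finger_force: 0.0
tcp [-118.8, 303.4] 64.18319315349893
top [([-27.1, 4.2], 0.55)]
 outline [-16.7, -1.8] (30.175519943237305, 123.44660949707031) 79.28768157958984 0.82
side []
ring_stand []
stone_tin []
loupe []
release_top [[383.0, 316.0, 21.0]]
```

View pics/j_side.png

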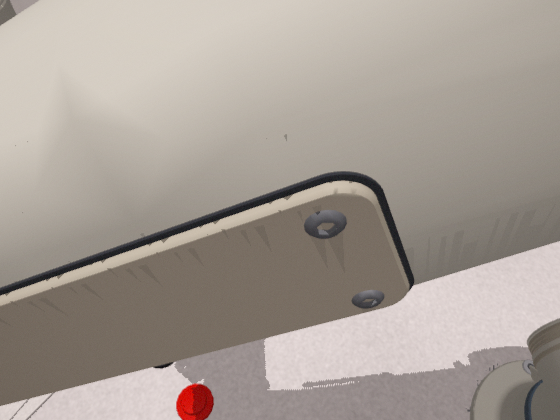

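The arm now blocks the side view, with only the red button visible at (195,402). The top view still has the torch on the line. The button bottomed out at 13 N, and the arm is clear of it.

```bash
python3 -c "
from cell import r
print(r.sign_off())"
```

```text
the job is handed in; nothing more can be done
None
```

I rolled the torch onto the blue line (about 2 mm off in the top view), let go of it, then pressed the green button to its stop and backed off it. The job is handed in, but no verdict came back, and at the end the arm blocked the side camera, so I couldn't recheck the button or the ring stand, tin and loupe.

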